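# Lock down the suction-foot soap saver

## Robot

A 7-joint arm with a two-finger parallel gripper is mounted at the origin on the work surface. World frame = base frame: x ahead of the robot, y to its left, z up, the work surface at z = 0. Lengths are in mm, angles in rad, forces in N, time in s.
With the tool pointing down it reaches from about 400 to 875 mm from the base axis. Payload 4.4 kg.
Tool frame: the origin (TCP) lies midway between the tips of the shut fingers; the grasp point (between the pads) lies ctrl.tcp_to_grasp behind it (ctrl.tcp_to_grasp is the distance from the TCP to the grasp point, in mm); z points along the fingers, y is the line along which they close (so a half turn about z gives the same grasp; the last joint's range is limited). The gripper opens to 85 mm and grips with 20 to 120 N. Pads are 22 mm wide; open, the fingers measure 114 mm over their backs; the gripper's body (76 mm by 85 mm) begins 54 mm behind the grasp point. The pads swing forward as they close: fully open they stand 13 mm farther back than shut.
Start: joints at [-1.195, 0.628, 0.038, 1.517, -0.027, 0.996, -0.02], TCP at [277.898, 587.614, 231.313] pointing down, gripper open.
Joint ranges: [-3.06, 3.06], [-0.37, 2.12], [-1.25, 1.32], [0.18, 2.47], [-1.1, 4.24], [0.23, 1.98], [-2.94, 2.94]. Speed limits (rad/s): [2.57, 2.57, 3.14, 3.14, 3.14, 3.14, 3.14].

## Interface

Orientations are given as [roll, pitch, yaw] about the fixed x, y, z axes, in that order (R = Rz(yaw) Ry(pitch) Rx(roll)).
In Python, from cell import ctrl, get_image, get_calibration, workorder, boxes_of, place_of gives the robot as it stands.
- The arm moves only by the tool play_rows, never from a script. Its argument "series" is a list that holds one entry, the list of rows, each a list of 7 numbers: the shift along the world's x, y, z in cm, then the turn, a rotation vector about the world's x, y, z in degrees, then the closure, from 0 (fully open) to 1 (shut). A call has 1 to 20 rows; each row shifts and turns the commanded pose from where the row before left it; what a row does not reach is not made up. A row lasts 1/8 s, in which the tool goes at most 62.5 mm and 10.7 degrees, less where a joint would pass 70% of its speed; a pose out of reach is approached as far as the arm can. A call with a gripper value outside its range is refused whole. The fingers move at their own pace and stop on an object; the grip force is fixed at half the most. Time passes only in rows, so rows that do not move let the fingers close. It gives the time, the measured TCP pose, the force, the opening and the grip force at its end, in the units of the state.
- ctrl.read_state(): the state, without advancing time (a new reading comes with each control period).
- get_image(name): name is "scene" or "side" or "wrist"; returns (picture, depth): 384x512x3 uint8, red, green, blue; 384x512 float32, mm along the optical axis (not along the pixel's ray), 0 where there is no reading.
- get_calibration(name): a dict with "K" (3x3 intrinsics, pixels), "R" (3x3) and "t" (3): a world point X has camera coordinates R X + t; the wrist camera has in their place "mount" (4x4, takes a point from camera to tool coordinates, whose origin is the TCP and whose axes are the flange's). Camera axes: x right, y down, z forward; pixel columns grow to the right and rows downward; lengths in mm; the calibration is good to about 2 mm. A picture is of the moment at which its call begins: read the wrist's pose just before it. get_calibration takes no time and is no camera call.
- workorder.finish_job(): hands the job in; it is judged then, once.
Trained networks look in the newest picture that a camera, given by its name, has taken for a name from the list of things; names that differ only in an ending like _2 or _b are one class to them, and where a whole thing is asked for, a point or a joint stands for the part that bears it (a point fixed in the world has none). Each returns a list of dicts, best first, with "p" (0 to 1); they miss things now and then, are a little off and sometimes report something else, mostly with a low value. They report only what shows in the picture. A call takes as long as a camera call. They do not tell look-alikes from the thing itself.
- boxes_of(target, camera): "pixel" ([column, row] in pixels, amid what is visible of it).
- place_of(target, camera): "pixel" ([column, row] in pixels: a listed point, or the origin of a listed thing).
The state is a dict: "clock": time; "qpos": joint angles; "qd": joint speeds; "tau": joint torques, N m; "eef_pos": TCP position; "tool_rot": TCP orientation; "force": force on the tool from outside, world axes, zero at the start; "torque": the same for the moment, N m; "width": finger opening in mm; "gripper_force": force on a finger pad.
Only numpy, scipy, OpenCV 4.12 (cv2) and the standard library are available. Lean on these libraries where they do the work, as an engineer would, in place of code of your own. Each camera call takes 0.05 s, during which the arm holds its last target. There are 200 camera calls.

## Task

The orange soap saver on the ledge is not locked down yet: push each of its two suction levers with a fingertip, outwards away from the tray and past centre, until both have snapped fully over to their outer, locked side. Only push, gently: do not pinch the levers, and leave the soap, the vial, the jar and the cuticle pusher where they are.

Things in the scene. Friction and masses are not known exactly. Their poses are not given: they have to be found in the camera images.
- soap_saver: Orange soap saver fixed to the ledge. Origin: centre of its underside; x across, y along its length, z up. Open tray 85 (x) by 112 mm (y), walls 4 mm, floor 16 mm and rim 34 mm above the ledge. Beyond each tray end, at y = +88 and -88 mm, a clear suction foot 54 mm across with a fork (33 mm wide, top 39 mm high) carrying a grey lever that pivots about a line parallel to x, 32 mm above the ledge.
- lever_left (a joint): Lever at the saver's +y end: flat paddle 20 mm wide (x), 5 mm thick, 50 mm from pivot to tip. 0 = released, leaning inwards over the tray, 0.6 rad from vertical; grows as the tip swings up and outwards (+y); 0.6 = upright, dead centre; 1.9 = locked, folded outwards 1.3 rad from vertical. A spring drives it to 0 before centre, to 1.9 beyond it; moving it off 0 takes 2 to 6 N near the tip.
- lever_right (a joint): The same lever mirrored, at the -y end of the saver: 0 = released, leaning inwards 0.6 rad from vertical; 0.6 = upright; 1.9 = locked, folded outwards (towards -y of the saver) 1.3 rad from vertical. Same spring.
- lever_left_tip (a point): Middle of the free end of the left lever, 50 mm from its pivot; released it is 73 mm above the ledge and 28 mm inwards of the pivot, locked 45 mm above the ledge and 48 mm outwards of the pivot.
- lever_right_tip (a point): Middle of the free end of the right lever; same heights and distances, mirrored.
- soap: Worn cream soap bar lying loose in the tray, 38 x 56 x 16 mm, origin centre of its underside; top 32 mm above the ledge. To be left alone.
- vial: Closed amber glass vial with black cap standing on the ledge beside the tray, 28 mm across, 62 mm tall, origin centre of its underside. To be left alone.
- jar: Twist-cap plastic jar standing on the ledge beside the tray, 62 mm across, 53 mm tall, origin centre of its underside. To be left alone.
- pusher: Stainless steel cuticle pusher lying flat on the ledge, 134 x 9 x 6 mm, long along its x, origin under its middle. To be left alone.
Things that resemble listed ones, but are neither listed nor needed, are in the scene too. Of the things that look like the soap_saver, take the one that is farthest to the robot's left at the start.

How it is judged (in metres and radians):
At the end, for the whole second after the job is handed in: Both levers rest fully over on the outer side (joint above 1.75 of 1.9 rad); soap, vial, jar and pusher are within 12 mm of where they began, the vial and jar upright (within 0.15 rad) (value of joint each of lever_left, lever_right above 1.75 rad and distance of each of soap, vial, jar, pusher from where it was at the start of the episode below 0.012 m and angle between each of vial, jar's own z axis and vertical below 0.15 rad); the robot touches nothing.
It fails at once if the soap, vial, jar or cuticle pusher is lifted, carried or shoved more than 12 mm (distance of any of soap, vial, jar, pusher from where it was at the start of the episode above 0.012 m).
It fails at once if a lever is pinched or forced: more than 25 N of finger force on it (contact force between any of lever_left, lever_right and the fingers above 25 N).
It fails at once if the robot pushes on the soap saver with more than 30 N (contact force between soap_saver and the arm above 30 N).
It also fails if it takes over 42 s, if anything falls off the work surface, if the arm or the gripper's body presses on something with over 40 N, if the wrist force passes 120 N, or if a joint passes its speed limit or range.

## Working session

There is one attempt and no reset: what is moved stays moved. The work goes in short steps, Python scripts to look and compute and a tool call to move; the robot and the scene stay as the last step left them, time stands still between calls to the robot, and variables do not carry over. Pictures are saved under pics/ and viewed, at most 10 in all, crops included, and the job is handed in when it is done.

Besides the shell and the picture viewer there is one more tool, called after "Request:" as name([rows], argument=value, ...), one row to a line, values as JSON. play_rows: Moves the arm, as the interface text tells. Its arguments: {"type":"object","properties":{"series":{"type":"array"}},"required":["series"]}

```bash
mkdir -p pics; cat > h.py <<'E'
import numpy as np,cv2
from cell import ctrl,get_image,get_calibration,workorder,boxes_of,place_of
def world(cam,px,d,r=1):
    c=get_calibration(cam);u,v=int(round(px[0])),int(round(px[1]))
    p=d[max(0,v-r):v+r+1,max(0,u-r):u+r+1];p=p[p>0]
    if len(p)==0:return None
    z=np.median(p);x=z*np.linalg.inv(c['K'])@[px[0],px[1],1]
    return c['R'].T@(x-c['t'])
def atz(cam,px,z):
    c=get_calibration(cam);d=c['R'].T@np.linalg.inv(c['K'])@[px[0],px[1],1];o=-c['R'].T@c['t']
    return o+d*(z-o[2])/d[2]
def proj(cam,X):
    c=get_calibration(cam);x=c['K']@(c['R']@np.array(X)+c['t']);return x[:2]/x[2]
E
python3 - <<'E'
from h import *
np.set_printoptions(precision=1,suppress=True)
s=ctrl.read_state();print(s,ctrl.tcp_to_grasp)
for cam in('scene','side'):
    im,d=get_image(cam);cv2.imwrite(f'pics/{cam}0.png',im[:,:,::-1]);np.save(f'{cam}0.npy',d)
    for n in('soap_saver','lever_left_tip','lever_right_tip','soap','vial','jar','pusher'):
        for o in place_of(n,cam)[:4]:
            if o['p']>.2: print(cam,n,np.array(o['pixel']),round(o['p'],2),world(cam,o['pixel'],d))
E
```

```text
{'clock': 0.0, 'qpos': array([-1.2,  0.6,  0. ,  1.5, -0. ,  1. , -0. ]), 'qd': array([ 0.,  0., -0.,  0.,  0.,  0.,  0.]), 'tau': array([  0. , -56.3,   1.2, -19.3,   0. ,   0. ,  -0. ]), 'eef_pos': array([277.6, 587. , 230.4]), 'tool_rot': array([-3.1,  0. ,  2.7]), 'force': array([ 1.4,  0.5, -0.4]), 'torque': array([0., 0., 0.]), 'gripper_force': 0.0, 'width': 85.45531003423586} 18.700000000000003
scene soap_saver [249.4 251.9] 0.9 [611.8  27.9  72.3]
scene soap_saver [287.3 137.7] 0.84 [ 249.3 -346.1   15.9]
scene soap_saver [189.8 153.6] 0.81 [ 557.2 -366.6   60.6]
scene soap_saver [312.6 195.2] 0.77 [349.2 -94.1  15.7]
scene lever_left_tip [249.5 249. ] 0.67 [586.8 -13.4  28.2]
scene lever_left_tip [295.4 129.4] 0.66 [ 259.1 -297.1   74. ]
scene lever_left_tip [318.8 188.8] 0.54 [ 322.  -103.5   18.2]
scene lever_left_tip [186.8 147.3] 0.45 [ 526.4 -461.5   15.2]
scene lever_right_tip [253.9 210.7] 0.63 [ 520.9 -100.7   41.4]
scene lever_right_tip [279.5 111.2] 0.52 [ 228.8 -420.    64.3]
scene lever_right_tip [305. 162.] 0.45 [ 330.1 -158.1   73.1]
scene lever_right_tip [196.
[... 495 characters left out ...]
7 [ 244.1 -363.4   16.8]
side lever_left_tip [363.1 265.3] 0.56 [ 567.6 -379.4   73.6]
side lever_left_tip [208.7 323.3] 0.55 [ 263.4 -283.2   23.8]
side lever_left_tip [261.6 149.1] 0.54 [607.8  26.4  68.9]
side lever_left_tip [194.7 203.1] 0.54 [393.4  22.   -0.3]
side lever_right_tip [371.2 321.7] 0.8 [ 523.6 -459.7   16.2]
side lever_right_tip [205.1 244.4] 0.72 [ 349.2 -114.8   15.4]
side lever_right_tip [267.3 179.1] 0.48 [577.3 -41.7  30.3]
side soap [260.1 184.9] 0.71 [549.9 -48.2  31.1]
side vial [223.5 181.3] 0.67 [482.8  22.4  25.5]
side vial [299.5 172. ] 0.59 [671.7 -59.1  15.3]
side jar [224.7 182.6] 0.56 [485.1  20.9  20.5]
side pusher [316.3 220.2] 0.64 [ 608.3 -202.9    2.6]
```

```bash
python3 - <<'E'
import cv2,numpy as np
a=cv2.imread('pics/scene0.png');b=cv2.imread('pics/side0.png')
a1=cv2.resize(a[170:310,170:350],(800,622))[:600]
b1=cv2.resize(b[110:260,180:360],(720,600),interpolation=cv2.INTER_CUBIC)
cv2.imwrite('pics/full.png',np.vstack([np.hstack([a,b])]) if 0 else cv2.resize(np.hstack([a,b]),(800,300)))
cv2.imwrite('pics/a1.png',a1);cv2.imwrite('pics/b1.png',b1)
E
```

```text
(no output)
```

View pics/full.png

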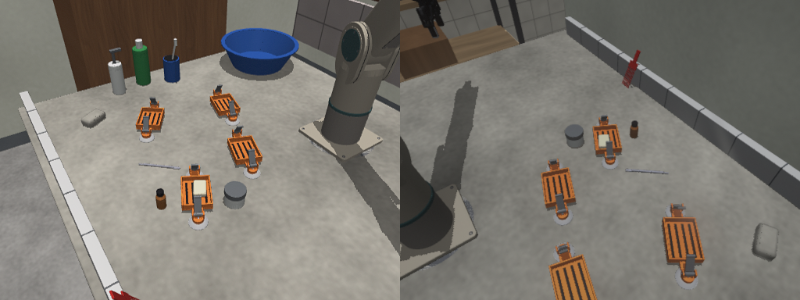

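View pics/a1.png

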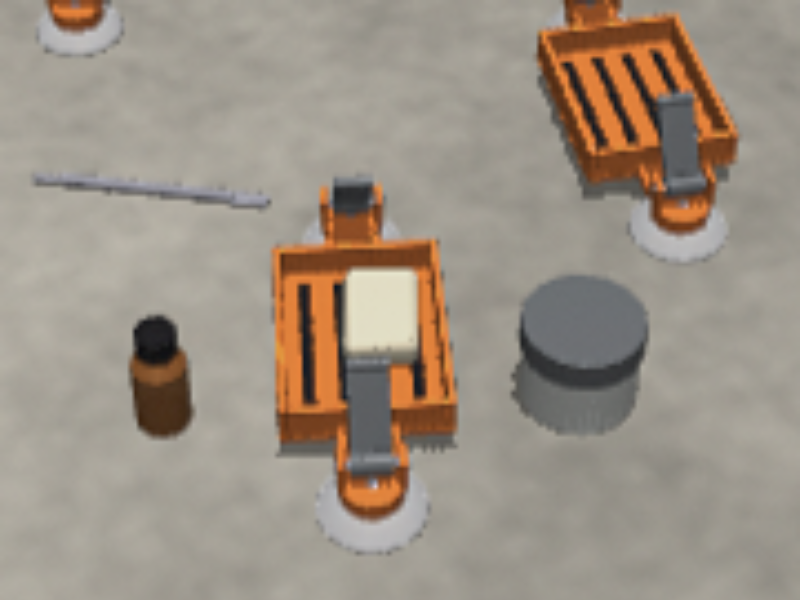

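View pics/b1.png

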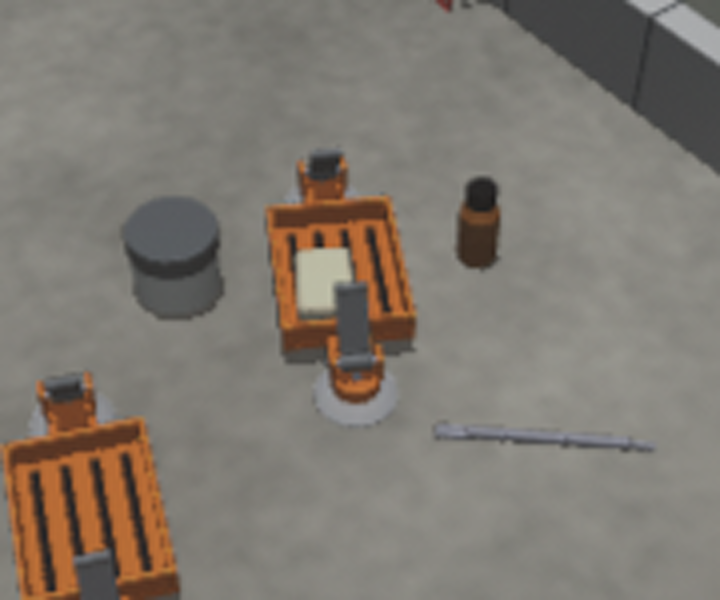

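The candidates in the scene image are (249,252), (287,138), (190,154) and (313,195). The one farthest left (largest y) is at (249,252), which holds the soap with the vial and jar beside it. Both its levers lean inward: near tip at about (253,252), far tip at about (249,210).

```bash
python3 - <<'E'
from h import *
np.set_printoptions(precision=1,suppress=True)
A={'scene':[(275,250),(437,242),(455,405),(280,415)],'side':[(268,208),(390,200),(414,320),(284,330)]}
off={'scene':(170,170,4.444,622/140),'side':(180,110,4,4)}
for c in A:
    o=off[c];P=np.array([atz(c,(o[0]+u/o[2],o[1]+v/o[3]),34)[:2] for u,v in A[c]]);print(c,P,P.mean(0))
allp=[]
for cam in('scene','side'):
    im=cv2.imread(f'pics/{cam}0.png');d=np.load(f'{cam}0.npy');c=get_calibration(cam)
    v,u=np.indices(d.shape);X=(np.linalg.inv(c['K'])@np.stack([u.ravel(),v.ravel(),np.ones(u.size)])*d.ravel())
    W=(c['R'].T@(X-c['t'][:,None])).T
    hsv=cv2.cvtColor(im,cv2.COLOR_BGR2HSV).reshape(-1,3)
    near=(np.hypot(W[:,0]-575,W[:,1]+25)<160)&(d.ravel()>0)
    org=near&(hsv[:,0]>4)&(hsv[:,0]<16)&(hsv[:,1]>170)&(hsv[:,2]>60)
    for lo,hi in((29,37),(10,20)):
        p=W[org&(W[:,2]>lo)&(W[:,2]<hi)];print(cam,lo,len(p),p.mean(0),cv2.minAreaRect(p[:,:2].astype(np.float32)))
    g=near&(hsv[:,1]<60)&(W[:,2]>36)&(W[:,2]<85)
    m=cv2.connectedComponentsWithStats(g.reshape(d.shape).astype(np.uint8))
    for i in range(1,m[0]):
        if m[2][i,4]>8:
            p=W[m[1].ravel()==i];print('grey',m[3][i],len(p),p.min(0),p.max(0),'toppt',p[p[:,2]>p[:,2].max()-5].mean(0))
E
```

```text
scene [[586.9 -89.9]
 [513.4 -50.2]
 [566.9  46.2]
 [639.8   7.2]] [576.7 -21.7]
side [[568.3  39.5]
 [639.7  -2.5]
 [585.9 -99.1]
 [514.9 -58.4]] [577.2 -30.1]
scene 29 281 [577.9 -20.6  33.3] ((583.6293334960938, -25.150665283203125), (166.91506958007812, 136.76754760742188), 27.9981689453125)
scene 10 539 [582.4 -25.9  16.5] ((581.8010864257812, -24.312347412109375), (171.1431121826172, 132.79830932617188), 27.83864402770996)
grey [248.8 212.5] 53 [531.4 -96.6  37.7] [557.3 -71.2  76. ] toppt [549.9 -77.5  73.1]
grey [300.8 244.5] 617 [463.2  14.   36. ] [525.6  79.   56.9] toppt [495.1  48.3  53.6]
grey [204.6 245.7] 78 [665.8 -57.8  52.8] [686.1 -36.7  65.2] toppt [675.7 -47.5  62.2]
grey [252.7 262.5] 236 [597.   24.9  36. ] [629.   61.2  75.2] toppt [606.2  31.2  73. ]
side 29 74 [576.  -31.1  33.8] ((578.9395141601562, -23.74608612060547), (114.10509490966797, 82.24305725097656), 61.50067138671875)
side 10 270 [589.5 -14.3  16. ] ((576.92529296875, -28.80157470703125), (192.22288513183594, 76.0408935546875), 61.662174224853516)
grey [260.5 149.5] 44 [599.   23.7  37.9] [624.1  50.4  74.3] toppt [606.8  28.8  72.4]
grey [299.6 157.9] 59 [667.  -61.5  49.7] [688.2 -40.4  64.4] toppt [675.8 -49.5  62. ]
grey [222.2 168.7] 403 [464.9  15.4  36.1] [526.5  77.9  55.9] toppt [495.6  45.3  52.8]
grey [267.5 189.7] 148 [ 527.6 -110.1   36. ] [555.6 -73.9  75.4] toppt [547.3 -78.6  72.3]
```

The saver centre is (577.5, -24), with its long axis along (0.47, 0.88). The tip spacing comes out at 122 mm (expected 120) and tip height at 73 mm, so both fit. I'll shut the gripper and go above the centre.

Request:
play_rows([
  [[2.5,-5.1,-0.4,0,0,0,1],[2.5,-5.1,-0.4,0,0,0,1],[2.5,-5.1,-0.4,0,0,0,1],[2.5,-5.1,-0.4,0,0,0,1],[2.5,-5.1,-0.4,0,0,0,1],[2.5,-5.1,-0.4,0,0,0,1],[2.5,-5.1,-0.4,0,0,0,1],[2.5,-5.1,-0.4,0,0,0,1],[2.5,-5.1,-0.4,0,0,0,1],[2.5,-5.1,-0.4,0,0,0,1],[2.5,-5.1,-0.4,0,0,0,1],[2.5,-5.0,-0.4,0,0,0,1],[0,0,0,0,0,0,1],[0,0,0,0,0,0,1],[0,0,0,0,0,0,1]],
])

```text
clock: 2.68
eef_pos: [577.5, -21.4, 183.4]
tool_rot: [3.141, -0.001, 2.702]
force: [1.1, 0.9, -0.4]
width: 0.0
gripper_force: 0.0
```

Request:
play_rows([
  [[0,-0.2,-3,0,0,0,1],[0,0,-3,0,0,0,1],[0,0,-3,0,0,0,1],[0,0,-2,0,0,0,1],[0,0,-1.3,0,0,0,1],[0,0,0,0,0,0,1],[0,0,0,0,0,0,1]],
])

```text
clock: 3.55
eef_pos: [578.5, -25.1, 61.1]
tool_rot: [3.141, 0.001, 2.7]
force: [-0.3, 0.4, -0.1]
width: 0.2
gripper_force: 0.0
```

```bash
cat > look.py <<'E'
import sys
from h import *
ims=[]
for cam,(r,c) in {'scene':(170,170),'side':(100,180)}.items():
    im,_=get_image(cam);ims.append(cv2.resize(im[r:r+150,c:c+180,::-1],(400,333),interpolation=cv2.INTER_CUBIC))
cv2.imwrite(f'pics/{sys.argv[1]}.png',np.hstack(ims))
E
python3 look.py l1
```

```text
(no output)
```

View pics/l1.png

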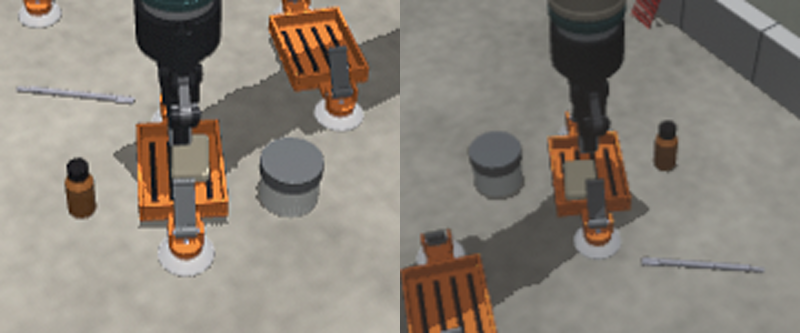

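The fingertip is between the two levers, over the tray and clear of the soap. Next I push toward the +y lever.

Request:
play_rows([
  [[0.47,0.88,0,0,0,0,1],[0.47,0.88,0,0,0,0,1],[0.28,0.53,0,0,0,0,1],[0.28,0.53,0,0,0,0,1],[0.28,0.53,0,0,0,0,1],[0.28,0.53,0,0,0,0,1],[0.28,0.53,0,0,0,0,1],[0.28,0.53,0,0,0,0,1],[0.28,0.53,0,0,0,0,1],[0.28,0.53,0,0,0,0,1]],
])

```text
clock: 4.9
eef_pos: [610.2, 35.4, 60.3]
tool_rot: [3.141, 0.0, 2.7]
force: [0.3, 0.1, 0.6]
width: -0.2
gripper_force: 0.4
```

```bash
python3 look.py l2
```

```text
(no output)
```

View pics/l2.png

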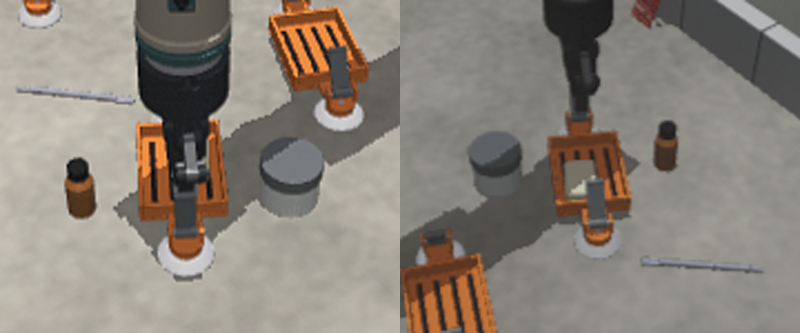

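The lever is in front of the fingertip and in line with it, so I keep pushing.

Request:
play_rows([
  [[0.28,0.53,0,0,0,0,1],[0.28,0.53,0,0,0,0,1],[0.28,0.53,0,0,0,0,1]],
])

```text
clock: 5.38
eef_pos: [618.4, 51.2, 60.3]
tool_rot: [3.141, -0.0, 2.7]
force: [-0.2, 0.5, 0.1]
width: 0.4
gripper_force: 0.0
```

Request:
play_rows([
  [[0.28,0.53,0,0,0,0,1],[0.28,0.53,0,0,0,0,1],[0.28,0.53,0,0,0,0,1],[0.28,0.53,0,0,0,0,1],[0,0,0,0,0,0,1],[0,0,0,0,0,0,1]],
])

```text
clock: 6.12
eef_pos: [629.2, 71.4, 60.3]
tool_rot: [-3.141, -0.0, 2.7]
force: [0.4, -0.2, -0.4]
width: 0.3
gripper_force: 0.0
```

```bash
python3 look.py l3
```

```text
(no output)
```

View pics/l3.png

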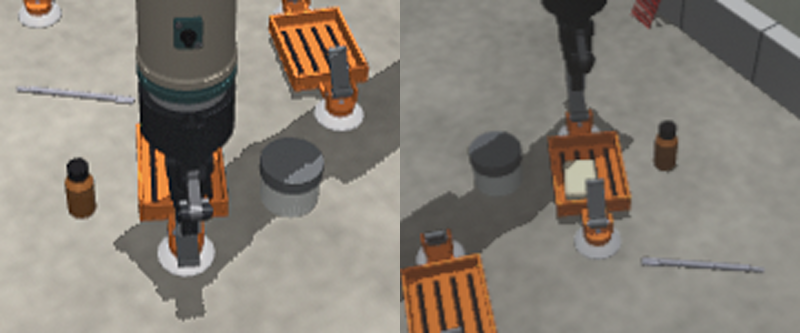

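The near lever has folded outward over its foot. I now go back across the tray and push the far lever the same way.

Request:
play_rows([
  [[-1.41,-2.64,0,0,0,0,1],[-1.41,-2.64,0,0,0,0,1],[-1.41,-2.64,0,0,0,0,1],[-0.94,-1.76,0,0,0,0,1],[0,0,0,0,0,0,1],[0,0,0,0,0,0,1]],
])

```text
clock: 6.98
eef_pos: [578.5, -23.6, 60.4]
tool_rot: [3.14, 0.0, 2.701]
force: [0.3, 0.1, 0.5]
width: -0.1
gripper_force: 0.0
```

Request:
play_rows([
  [[-0.28,-0.53,0,0,0,0,1],[-0.28,-0.53,0,0,0,0,1],[-0.28,-0.53,0,0,0,0,1],[-0.28,-0.53,0,0,0,0,1],[-0.28,-0.53,0,0,0,0,1],[-0.28,-0.53,0,0,0,0,1],[-0.28,-0.53,0,0,0,0,1],[-0.28,-0.53,0,0,0,0,1],[-0.28,-0.53,0,0,0,0,1],[-0.28,-0.53,0,0,0,0,1],[-0.28,-0.53,0,0,0,0,1],[-0.28,-0.53,0,0,0,0,1],[-0.28,-0.53,0,0,0,0,1],[-0.28,-0.53,0,0,0,0,1],[-0.28,-0.53,0,0,0,0,1],[-0.28,-0.53,0,0,0,0,1],[-0.28,-0.53,0,0,0,0,1],[0,0,0,0,0,0,1],[0,0,0,0,0,0,1]],
])

```text
clock: 9.35
eef_pos: [530.2, -115.0, 60.4]
tool_rot: [3.141, 0.0, 2.7]
force: [-0.5, -0.6, -0.2]
width: -0.0
gripper_force: 0.0
```

Request:
play_rows([
  [[0.3,0.5,1,0,0,0,1],[0,0,4,0,0,0,1],[0,0,5,0,0,0,1],[0,0,5,0,0,0,1],[-0.5,5,2,0,0,0,1],[-0.5,6,0,0,0,0,1],[-0.5,6,0,0,0,0,1],[-0.5,6,0,0,0,0,1],[-0.5,6,0,0,0,0,1],[-0.5,6,0,0,0,0,1],[-0.5,6,0,0,0,0,1],[0,0,0,0,0,0,1],[0,0,0,0,0,0,1]],
])

```text
clock: 10.98
eef_pos: [497.6, 299.9, 230.6]
tool_rot: [-3.141, 0.0, 2.701]
force: [-0.5, 0.4, -0.2]
width: -0.5
gripper_force: 0.0
```

```bash
python3 look.py l4; python3 - <<'E'
from h import *
np.set_printoptions(precision=1,suppress=True)
a=np.array([.475,.88]);b=np.array([.88,-.475]);o=np.array([577.5,-24])
for cam in('scene','side'):
    im,d=get_image(cam);c=get_calibration(cam)
    v,u=np.indices(d.shape);W=(c['R'].T@(np.linalg.inv(c['K'])@np.stack([u.ravel(),v.ravel(),np.ones(u.size)])*d.ravel()-c['t'][:,None])).T
    h=cv2.cvtColor(im,cv2.COLOR_RGB2HSV).reshape(-1,3)
    A=(W[:,:2]-o)@a;B=(W[:,:2]-o)@b
    for s in(1,-1):
        m=(h[:,1]<70)&(abs(B)<14)&(s*A>50)&(s*A<150)&(W[:,2]>34)&(W[:,2]<90)
        x=s*A[m]-88;z=W[m,2];k=x>15
        print(cam,s,m.sum(),'out',x.min(),x.max(),'z',z.min(),z.max(),'fit',np.polyfit(x[k],z[k],1) if k.sum()>5 else None)
    for n in('soap','vial','jar','pusher'):
        print(cam,n,[(np.array(q['pixel']),round(q['p'],2)) for q in place_of(n,cam)[:2]])
E
```

```text
scene 1 181 out -3.6046712779476167 48.98014744642052 z 34.01622035881743 50.78585250546619 fit [ 0.2 36.2]
scene -1 156 out -7.164106516613373 45.98197387901166 z 34.635800707137406 49.42604883440159 fit [ 0.3 34.6]
scene soap [(array([254.5, 243. ]), 0.81)]
scene vial [(array([207.1, 265.1]), 0.68)]
scene jar [(array([300.3, 257.6]), 0.73)]
scene pusher [(array([204.2, 209.6]), 0.53)]
side 1 115 out -7.382673832063574 47.51070008573379 z 34.084832064682665 48.58558762861455 fit [ 0.3 33.8]
side -1 121 out -2.4833333549175336 49.213706782084785 z 34.03743643007571 49.91219696218572 fit [ 0.2 35.2]
side soap [(array([260.7, 182.9]), 0.59)]
side vial [(array([301.3, 173.8]), 0.55), (array([223.5, 181.2]), 0.44)]
side jar [(array([223.2, 182.6]), 0.67)]
side pusher [(array([314.8, 219.1]), 0.57)]
```

View pics/l4.png

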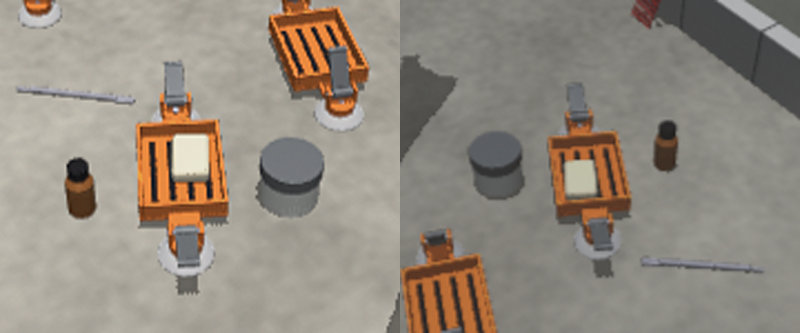

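Both levers are folded fully outward: tips about 48 mm out and 46–50 mm high, with a slope of about 0.25, which matches 1.3 rad from vertical. The soap, vial, jar and pusher show no visible movement, and the arm is clear.

```bash
python3 -c "
from cell import workorder;print(workorder.finish_job())"
```

```text
the job is handed in; nothing more can be done
None
```

Both suction levers on the leftmost soap saver are pushed over to their outer, locked side; the soap, vial, jar and cuticle pusher look undisturbed in the final pictures, and the job is handed in (no verdict came back).

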